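# Pin the wire reel to its pay-off stand

### The arm

A 7-joint arm with a two-finger parallel gripper is mounted at the origin on a cart in front of the work surface, level with it; the furniture and walls round the work are solid. World frame = base frame: x ahead of the robot, y to its left, z up, the work surface at z = 0. Lengths are in mm, angles in rad, forces in N, time in s.
With the tool pointing down it reaches from about 425 to 825 mm from the base axis. Payload 3.6 kg.
Tool frame: the origin (TCP) lies midway between the tips of the shut fingers; the grasp point (between the pads) lies 19 mm behind it (bot.grip_point_offset is the distance from the TCP to the grasp point, in mm); z points along the fingers, y is the line along which they close (so a half turn about z gives the same grasp; the last joint's range is limited). The gripper opens to 85 mm and grips with 20 to 120 N. Pads are 22 mm wide; open, the fingers measure 114 mm over their backs; the gripper's body (76 mm by 85 mm) begins 54 mm behind the grasp point. The pads swing forward as they close: fully open they stand 13 mm farther back than shut.
Start: joints at [1.234, 0.615, -0.013, 1.423, 0.008, 1.103, -0.04], TCP at [198.795, -618.824, 231.297] pointing down, gripper open.
Joint ranges: [-3.12, 3.12], [-0.3, 2.06], [-1.34, 1.32], [0.26, 2.42], [-1.36, 4.5], [0.01, 1.98], [-2.84, 2.84]. Speed limits (rad/s): [2.79, 2.79, 3.14, 3.14, 3.14, 3.14, 3.14].

### API

Orientations are given as a 3x3 rotation matrix whose columns are the frame's x, y, z axes.
In Python, from station import bot gives the robot as it stands. Calls block until the motion is done:
- bot.movep(position, orientation): joint-space move of the TCP to a pose.
- bot.movel(position, rot=None, v=150): straight line of the TCP; rot=None keeps the orientation; v is the mean speed in mm/s.
- bot.move_joints(angles): joint-space move.
- bot.let_go() and bot.grab(newtons=None): open the fingers fully, or close them until they stop; newtons is the grip in N (None keeps the last).
- bot.dwell(seconds).
- bot.inverse_kinematics(position, orientation): joint angles nearest the present ones, or None.
- bot.get_image(name): name is "side" or "top"; returns a dict with "pixels" (420x560x3 uint8, red, green, blue), "depth" (420x560 float32, mm along the optical axis (not along the pixel's ray), 0 where there is no reading), "intrinsics" (3x3 intrinsics, pixels), "dist_coeffs" ([k1, k2, p1, p2, k3] as OpenCV has them; the pictures are not rectified), "world_to_cam" (4x4, takes a point from world to camera coordinates). Camera axes: x right, y down, z forward; pixel columns grow to the right and rows downward; lengths in mm; the calibration is good to about 2 mm. A picture is of the moment at which its call begins.
A pose or a line that the arm cannot do raises bot.Unreachable and nothing moves.
- bot.finish_job(): hands the job in; it is judged then, once.
Readings, each from a call of its own:
- bot.read_time_s(): time.
- bot.read_joint_pos(): joint angles.
- bot.read_joint_velocities(): joint speeds.
- bot.read_joint_efforts(): joint torques, N m.
- bot.read_tcp_pos(): TCP position.
- bot.read_tool_rot(): TCP orientation.
- bot.read_wrist_force(): force on the tool from outside, world axes, zero at the start.
- bot.read_torque(): the same for the moment, N m.
- bot.read_width(): opening from 0.0 (shut) to 1.0 (fully open).
- bot.read_grip_force(): force on a finger pad.
Only numpy, scipy, OpenCV 4.12 (cv2) and the standard library are available. Lean on these libraries where they do the work, as an engineer would, in place of code of your own. Each camera call takes 0.05 s, during which the arm holds its last target. There are 200 camera calls.

### The job

Set the wire reel up on its pay-off stand. Take the spindle from the wooden block, lower it upright through the reel's bore and, pressing only lightly, feel about in a spiral with its foot until it drops into the blind socket hidden underneath; when it is fully home, let it go. Then slide the cone from the block nose down over the spindle and press it snugly into the bore, so that the reel moves over and sits centred and flat; never press hard on stand or reel, and do not tip the reel.

Things in the scene. Friction and masses are not known exactly. Their poses are not given: they have to be found in the camera images.
- stand: round grey cast-iron pay-off stand, fixed, 150 mm across; three slippery white glides (friction about 0.12) on its rim carry the reel 38 mm above the bench. Origin: centre of its underside, z up. In the recess in its middle, hidden under the reel, lies an adjustable flat, greased steel socket block (friction about 0.2), 48 mm square
- stand_mid (a point): point on the stand's axis, level with the flat top of the socket block, 37 mm above the bench. The block has a blind hole 13.6 mm wide, 28 mm deep (bottom 9 mm above the bench). It was left turned and slid off centre: the hole lies 3.5 to 6.5 mm off the stand's axis, in any direction (not reported), and stays there stiffly (it yields only above 15 N sideways)
- reel: full reel of copper wire in a paper wrap, black flanges 120 mm across, 58 mm high, plain through bore of 36 mm diameter, about 0.4 to 0.85 kg, loose on the stand (up to 1.5 mm off its axis in x and y) with its upper face 96 mm above the bench. Origin: centre of its underside, z = bore axis, up
- block: hardwood block 64 x 120 x 40 mm high, fixed, with two round holes in a row along its y axis: at y = +30 mm the spindle's (14.4 mm wide, 32 mm deep), at y = -30 mm the cone's (its nose end stands 26 mm above the bench). Origin: centre of its underside
- spindle: plain round steel rod, 12 mm diameter, 133 mm long, 0.11 kg, foot chamfered 1 mm, top domed, standing upright in the block; it swivels between the fingers if gripped lightly, so grip it hard, about 20 mm below its top, foot 8 mm above the bench (standing out 101 mm). Origin: centre of its foot, z along the rod to its top. Fully home in the socket its foot is 9 mm above the bench
- cone: aluminium centring cone, 54 mm high, 0.12 kg, standing nose down in the block: nose 16 mm diameter at z = 0, widening evenly to 40 mm at z = 24 mm, then above z = 27 mm a ribbed grip collar of 30 mm diameter up to z = 54 mm; through bore of 14 mm diameter. Origin: centre of the nose's end, z up. Fully pressed into the bore of a centred reel its nose is 20 mm below the reel's upper face
Mind the look-alikes: they are no part of the job. What is shaped like the cone but orange is not meant.

How it is judged (in metres and radians):
On the way:
1. the spindle stands fully home in the hidden socket, let go (z of spindle in the frame of stand below 0.012 m and horizontal distance between spindle and stand below 0.009 m and angle between spindle's own z axis and vertical below 0.1 rad and contact force between spindle and the fingers below 0.05 N), for 0.2 s.
At the end, for the whole second after the job is handed in: Spindle foot under 12 mm above the bench, within 9 mm of the stand's axis; reel flat on the stand, its axis within 5 mm of the spindle's foot; cone nose down on the spindle, nose under 41.5 mm above the reel's underside, within 2.5 mm of its axis; spindle and cone upright to 0.1 rad; all at rest (z of spindle in the frame of stand below 0.012 m and horizontal distance between spindle and stand below 0.009 m and angle between each of spindle, cone's own z axis and vertical below 0.1 rad and horizontal distance between cone and reel below 0.0025 m and horizontal distance between spindle and reel below 0.005 m and z of cone in the frame of reel below 0.0415 m and z of reel in the frame of stand between 0.035 and 0.041 m and angle between reel's own z axis and vertical below 0.04 rad and linear speed of each of reel, cone, spindle below 0.01 m/s); the robot touches nothing.
It fails at once if the spindle is pressed on the stand with more than 40 N (contact force between spindle and stand above 40 N).
It fails at once if the cone is pressed on the reel with more than 80 N (contact force between cone and reel above 80 N).
It fails at once if the reel is tipped by more than 0.15 rad (angle between reel's own z axis and vertical above 0.15 rad).
It also fails if it takes over 72 s, if anything falls off the work surface, if the arm or the gripper's body presses on something with over 40 N, if the wrist force passes 120 N, or if a joint passes its speed limit or range.

## Working session

There is one attempt and no reset: what is moved stays moved. The work goes in short steps, each a Python script; the robot and the scene stay as the last script left them, time stands still between calls to the robot, and variables do not carry over. Pictures are saved under pics/ and viewed, at most 10 in all, crops included, and the job is handed in when it is done.

```bash
ls; mkdir -p pics; python3 - <<'E'
from station import bot
import cv2,numpy as np
for n in("side","top"):
    d=bot.get_image(n); cv2.imwrite(f"pics/{n}0.png",d["pixels"][:,:,::-1]); np.savez(f"pics/{n}0.npz",**d)
    print(n,d["intrinsics"].tolist(),d["dist_coeffs"],np.round(d["world_to_cam"],3).tolist(),(d["depth"]>0).mean())
print(bot.read_time_s(),bot.grip_point_offset,bot.read_tool_rot(),bot.read_wrist_force())
E
```

```text
pics
side [[526.974559138622, 0.0, 290.63202872528126], [0.0, 526.974559138622, 200.7391319312848], [0.0, 0.0, 1.0]] [-0.11697051  0.          0.          0.          0.        ] [[-0.808, -0.59, -0.008, 209.393], [-0.415, 0.578, -0.702, 433.362], [0.419, -0.564, -0.712, 524.639], [0.0, 0.0, 0.0, 1.0]] 0.9957525510204082
top [[409.3913299519314, 0.0, 278.63889619995814], [0.0, 409.3913299519314, 209.314161698272], [0.0, 0.0, 1.0]] [-0.10295836  0.          0.          0.          0.        ] [[0.003, -1.0, 0.003, -288.918], [-0.985, -0.003, -0.172, 464.134], [0.172, -0.003, -0.985, 829.554], [0.0, 0.0, 0.0, 1.0]] 0.9958971088435374
0.1 18.700000000000003 [[ 9.52080995e-01  3.05845150e-01 -7.23864034e-04]
 [ 3.05846006e-01 -9.52078480e-01  2.18821183e-03]
 [-1.99213941e-05 -2.30474582e-03 -9.99997344e-01]] [ 0.22301032 -0.16401893 -0.54717504]
```

View pics/side0.png

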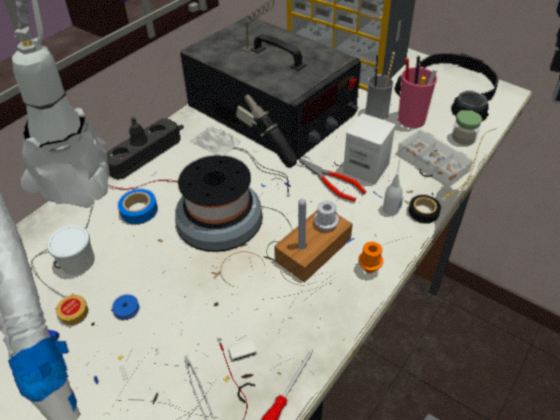

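View pics/top0.png

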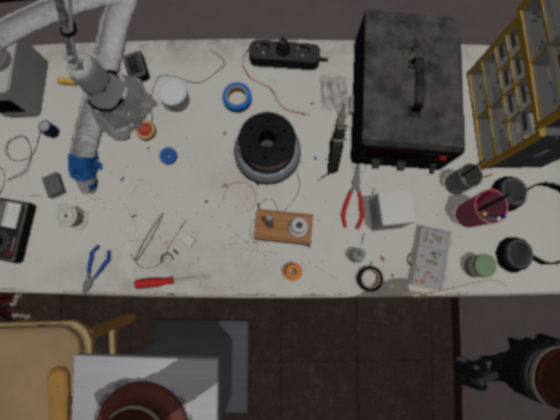

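The top view shows the reel at (267,148), the block at (284,227) with the spindle at about (267,220), and the silver cone at (298,227). The side view has them at (215,190), (303,222) for the spindle and (326,212) for the cone.

Candidates for the cone:
- Silver cone in the block: top (298,227), side (326,212).
- Orange look-alike on the bench: top (292,271), side (371,256). Not this one.
- White bottle: top (357,255), side (393,195). Not this one.

Candidates for the reel:
- Black-flanged reel on the grey stand: top (267,148).
- Tape rolls at (237,97) and (370,278). Not these.

I choose the reel on the stand, and the rod and silver cone in the wooden block. Next I'll measure them and check in a crop.

```bash
cat > h.py <<'E'
import numpy as np,cv2
def cloud(d):
    K,D,T=d["intrinsics"],d["dist_coeffs"],d["world_to_cam"]; h,w=d["depth"].shape
    u,v=np.meshgrid(np.arange(w),np.arange(h))
    n=cv2.undistortPoints(np.stack([u,v],-1).reshape(-1,1,2).astype(float),K,D).reshape(h,w,2)
    z=d["depth"].astype(float)
    P=np.stack([n[...,0]*z,n[...,1]*z,z],-1)
    W=(P-T[:3,3])@T[:3,:3]; W[z<=0]=np.nan
    return W
def proj(d,p):
    T=d["world_to_cam"]; return cv2.projectPoints(np.atleast_2d(p).astype(float),cv2.Rodrigues(T[:3,:3])[0],T[:3,3],d["intrinsics"],d["dist_coeffs"])[0].reshape(-1,2)
def circ(p):
    from scipy.optimize import least_squares
    f=lambda q:np.hypot(p[:,0]-q[0],p[:,1]-q[1])-q[2]
    r=least_squares(f,[*p[:,:2].mean(0),np.ptp(p[:,0])/2],loss="soft_l1",f_scale=1.0); return r.x,np.sqrt(np.mean(r.fun**2))
E
python3 - <<'E'
import numpy as np,cv2
from h import *
for n,reg,rr in(("side",(270,195,360,285),(170,150,270,250)),("top",(250,200,320,250),(230,105,305,190))):
    d=dict(np.load(f"pics/{n}0.npz")); W=cloud(d)
    a=W[reg[1]:reg[3],reg[0]:reg[2]].reshape(-1,3); c=d["pixels"][reg[1]:reg[3],reg[0]:reg[2]].reshape(-1,3).astype(int)
    a0=a; 
    t=a[(abs(a[:,2]-40)<4)&(c[:,0]-c[:,2]>40)]
    r=cv2.minAreaRect(t[:,:2].astype(np.float32)); print(n,"block top",len(t),np.median(t[:,2]),r)
    for lo,hi in((42,58),(58,78),(76,84),(85,150),(136,146)):
        m=a[(a[:,2]>lo)&(a[:,2]<hi)]; print(lo,hi,len(m),m.mean(0).round(1),m.std(0).round(1)) if len(m) else None
        if lo==58:
            q=m
    b=W[rr[1]:rr[3],rr[0]:rr[2]].reshape(-1,3)
    m=b[abs(b[:,2]-96)<6]; hull=cv2.convexHull(m[:,:2].astype(np.float32)).reshape(-1,2)
    print("reel",len(m),np.median(m[:,2]),circ(hull))
    m=b[(abs(b[:,2]-35)<8)]; hull=cv2.convexHull(m[:,:2].astype(np.float32)).reshape(-1,2)
    print("stand",len(m),np.median(m[:,2]),circ(hull))
    im=d["pixels"][:,:,::-1]
    if n=="side": s=cv2.resize(im[140:290,165:365],(800,600),interpolation=cv2.INTER_CUBIC)
    else: t=cv2.resize(im[100:250,225:325],(400,600),interpolation=cv2.INTER_CUBIC)
cv2.imwrite("pics/crop.png",cv2.resize(np.hstack([s,t]),(800,400),interpolation=cv2.INTER_AREA))
E
```

```text
side block top 1710 41.04815366435964 ((430.75042724609375, -297.86505126953125), (122.23178100585938, 66.26417541503906), 83.85684204101562)
42 58 618 [ 427.3 -293.3   46.5] [17.8 30.4  5.4]
58 78 258 [ 425.8 -306.4   68.7] [ 7.7 25.4  5.6]
76 84 234 [ 427.2 -319.7   80.6] [ 8.  20.7  1.8]
85 150 235 [ 431.8 -264.8  116.5] [ 3.   2.4 17.4]
136 146 47 [ 432.7 -266.4  139.5] [2.9 2.7 1.9]
reel 2752 97.14101081582447 (array([ 604.57714395, -262.0577173 ,   60.13488321]), np.float64(0.8301138246177265))
stand 1439 35.91201672488083 (array([ 604.32874786, -259.44141467,   73.04113745]), np.float64(0.5918031860692539))
top block top 1210 39.19972282130425 ((429.1625671386719, -297.635986328125), (118.45834350585938, 63.25347900390625), 84.30899047851562)
42 58 155 [ 425.6 -315.9   49.4] [14.9 26.2  4.6]
58 78 70 [ 424.1 -320.2   72.4] [ 8.1 18.6  6.2]
76 84 134 [ 426.3 -326.7   79. ] [ 8.3 10.7  1.4]
85 150 53 [ 430.6 -268.2  126.6] [ 3.3  3.  16.4]
136 146 26 [ 432.2 -267.8  138.2] [2.7 2.8 1.4]
reel 2337 95.1100601848773 (array([ 604.16107844, -261.87347202,   60.11088709]), np.float64(0.39470290715292483))
stand 885 35.098431065329684 (array([ 603.55413407, -260.41974406,   72.47178129]), np.float64(0.6389864426252064))
```

View pics/crop.png

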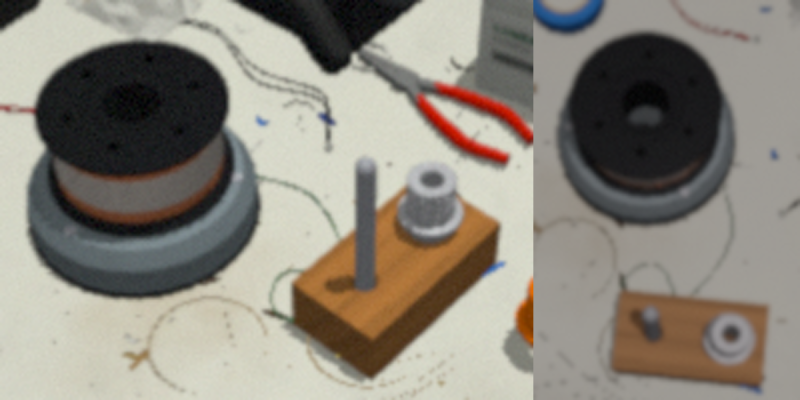

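The crop confirms the choice: steel rod at (365,225) and silver cone at (430,205) in the wooden block, with the orange look-alike at the right edge at (528,310). The two views agree within 2 mm, and the heights of 40, 80, 96 and 140 match the text. The block axis puts the spindle at (433,-268) and the cone at (427,-327.5). Next I'll double-pinch the spindle at 90° so it is centred and upright in the tool.

```bash
cat >> h.py <<'E'
def R(deg):
    c,s=np.cos(np.radians(deg)),np.sin(np.radians(deg)); return np.array([[c,s,0],[s,-c,0],[0,0,-1.]])
E
python3 - <<'E'
from station import bot
from h import *
S=[432.8,-267.6]
for y in(84,-6,-96):
    for p in([*S,235],[*S,102],[604,-261,240],[604,-261,100],[427,-327.5,52]):
        q=bot.inverse_kinematics(p,R(y)); print(y,p,None if q is None else np.round(q,2))
bot.movep([*S,200],R(-6)); print(bot.read_time_s())
bot.movel([*S,102.5],v=150); bot.grab(25); print(bot.read_time_s(),bot.read_width(),bot.read_wrist_force())
bot.let_go(); print(bot.read_time_s(),bot.read_wrist_force(),bot.read_tcp_pos())
d=bot.get_image("side"); cv2.imwrite("pics/s1.png",cv2.resize(d["pixels"][130:290,230:400,::-1],(680,640))[:600])
E
```

```text
84 [432.8, -267.6, 235] [ 0.77  0.41 -0.37  1.81  0.18  0.95  0.22]
84 [432.8, -267.6, 102] [ 0.7   0.59 -0.29  1.97  0.27  0.62  0.13]
84 [604, -261, 240] [ 0.55  0.64 -0.33  1.38  0.21  1.16  0.1 ]
84 [604, -261, 100] [ 0.53  0.78 -0.28  1.53  0.25  0.87  0.06]
84 [427, -327.5, 52] [ 0.76  0.7  -0.23  1.92  0.28  0.55  0.24]
-6 [432.8, -267.6, 235] [ 0.5   0.39  0.02  1.82 -0.01  0.93 -1.16]
-6 [432.8, -267.6, 102] [ 0.47  0.58  0.05  1.97 -0.05  0.59 -1.11]
-6 [604, -261, 240] [ 0.35  0.62  0.04  1.39 -0.03  1.13 -1.28]
-6 [604, -261, 100] [ 0.34  0.76  0.07  1.54 -0.06  0.84 -1.25]
-6 [427, -327.5, 52] [ 0.57  0.69  0.06  1.93 -0.08  0.53 -0.98]
-96 [432.8, -267.6, 235] [ 0.19  0.42  0.46  1.83 -0.23  0.94 -2.49]
-96 [432.8, -267.6, 102] [ 0.22  0.62  0.45  1.98 -0.43  0.64 -2.3 ]
-96 [604, -261, 240] [ 0.12  0.66  0.47  1.4  -0.31  1.16 -2.62]
-96 [604, -261, 100] [ 0.11  0.81  0.48  1.55 -0.44  0.9  -2.5 ]
-96 [427, -327.5, 52] [ 0.35  0.73  0.42  1.93 -0.52  0.59 -2.14]
1.6583
3.1167 0.13103842027267976 [-0.39051936 -0.39516259  1.94589765]
3.825 [ 0.50601654 -0.38169971  0.08959286] [ 432.81432108 -267.57781042  102.5061805 ]
```

View pics/s1.png

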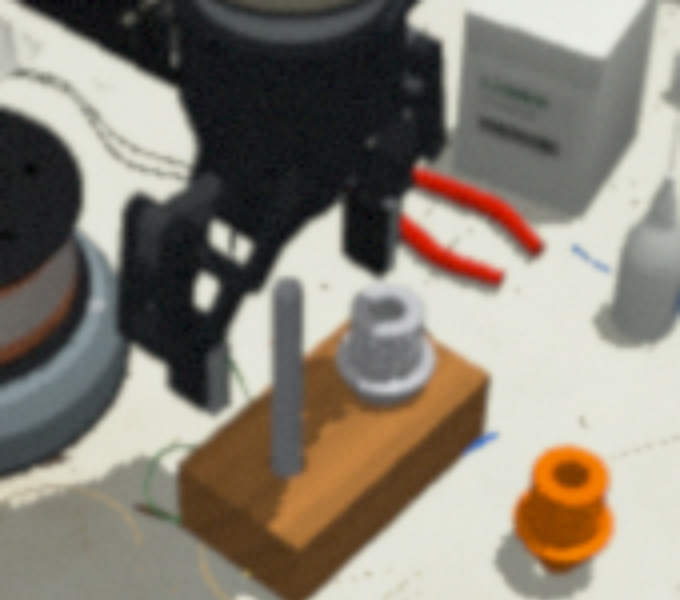

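The open gripper straddles the rod at (288,370), which stands upright after the first pinch (width 0.131, about 12 mm). Now the 90° pinch, a hard grip and the lift.

```bash
python3 - <<'E'
from station import bot
from h import *
S=[432.8,-267.6]
bot.movel([*S,102.5],R(84),v=150); print(bot.read_time_s(),bot.read_wrist_force())
bot.grab(120); print(bot.read_time_s(),bot.read_width(),bot.read_wrist_force(),bot.read_grip_force())
bot.movel([*S,235],v=150); print(bot.read_wrist_force(),bot.read_time_s(),bot.read_tcp_pos())
for n in("side","top"):
    d=bot.get_image(n); np.savez(f"pics/{n}1.npz",**d)
    W=cloud(d); m=(np.hypot(W[...,0]-S[0],W[...,1]-S[1])<20)&(W[...,2]>130)&(W[...,2]<205)
    p=W[m]; print(n,len(p),p.mean(0).round(1), p[:,2].min())
    for lo in range(140,215,15):
        q=p[(p[:,2]>=lo)&(p[:,2]<lo+15)]
        if len(q)>3: print(lo,len(q),q.mean(0).round(1))
    print(proj(d,[[*S,140],[*S,210]]))
    if n=="side": cv2.imwrite("pics/s2.png",cv2.resize(d["pixels"][60:260,200:400,::-1],(600,600)))
E
```

```text
5.5917 [-0.25463683 -0.24501274 -0.22504154]
6.2833 0.10626333063573401 [0.56105323 0.48644957 2.49482289] 117.05211192369461
[-0.16644878 -0.36527004 -1.94649201] 7.3167 [ 431.93926138 -267.38659967  234.03292465]
side 268 [ 429.9 -263.9  174.2] 140.86171693971923
140 54 [ 429.6 -264.2  148.1]
155 61 [ 429.9 -263.8  162.5]
170 61 [ 430.1 -263.9  177.1]
185 66 [ 429.8 -263.7  192.3]
200 26 [ 429.9 -264.1  202.6]
[[302.1498897  201.17836201]
 [302.52256954 164.6047392 ]]<stdin>:10: RuntimeWarning: Mean of empty slice.
  ret = um.true_divide(
Traceback (most recent call last):
ValueError: zero-size array to reduction operation minimum which has no identity
```

View pics/s2.png

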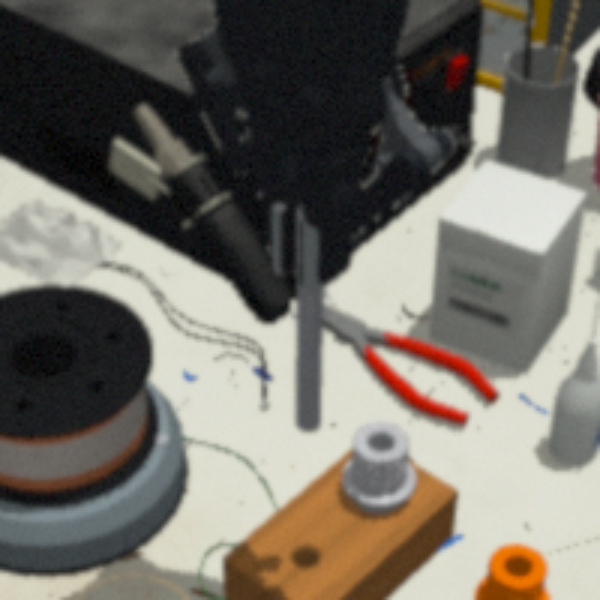

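The rod hangs upright at (308,340) in the fingers, with its foot at (308,428) about 140 mm high and centred on the tool axis. The silver cone is still in the block at (380,470). Next I'll go over the reel, down through the bore and feel for the socket top.

```bash
python3 - <<'E'
from station import bot
from h import *
C=np.array([604.1,-261.2]); F=lambda:np.array(bot.read_wrist_force())
bot.movel([*C,235],v=250); print(bot.read_time_s())
bot.movel([*C,150],v=120); bot.dwell(0.1)
b=np.mean([F() for _ in range(1)],axis=0); t0=bot.read_time_s(); b=[]
for _ in range(6): b.append(F()); bot.dwell(0.02)
print("dt",bot.read_time_s()-t0,np.std(b,0)); b=np.mean(b,0); print("base",b)
z=150.; bot.movel([*C,137],v=80); z=137.
while z>126:
    z-=0.6; t0=bot.read_time_s(); bot.movel([*C,z],v=15); f=F()-b; p=bot.read_tcp_pos()
    print(round(z,1),np.round(f,1),np.round(p,2),round(bot.read_time_s()-t0,3))
    if f[2]>3: break
np.save("base.npy",b)
E
```

```text
8.25
dt 0.09999999999999964 [0.57865356 0.29580617 0.24069568]
base [-0.01830763 -0.19718534 -1.05596478]
136.4 [ 0.2  1.1 -0.2] [ 604.25 -261.21  136.52] 0.25
135.8 [-0.1 -0.3 -0.3] [ 604.13 -261.2   135.86] 0.25
135.2 [-0.2  0.6  0.8] [ 604.07 -261.2   135.17] 0.25
134.6 [0.1 0.2 0.3] [ 604.05 -261.21  134.53] 0.25
134.0 [ 0.2 -0.  -0.2] [ 604.06 -261.2   133.94] 0.25
133.4 [ 0.6  0.2 -0.3] [ 604.08 -261.2   133.34] 0.25
132.8 [0.4 0.5 0.5] [ 604.07 -261.2   132.72] 0.25
132.2 [ 0.1  0.2 -0.6] [ 604.06 -261.17  132.13] 0.25
131.6 [-1.4  0.5  1.2] [ 604.21 -261.26  131.85] 0.25
131.0 [-0.9  0.1  5.3] [ 604.28 -261.24  131.71] 0.25
```

Contact at TCP z 131.8, as expected, with a stiffness of about 7 N/mm. Next, the light spiral search.

```bash
cat > spiral.py <<'E'
from station import bot
from h import *
b=np.load("base.npy"); F=lambda:np.array(bot.read_wrist_force())-b
C=np.array([604.1,-261.2]); z=130.9; zs=131.75; th=0.; n=0; hit=False
while n<80:
    r=2.2+2.0*th/(2*np.pi)
    if r>9: break
    x=C+r*np.array([np.cos(th),np.sin(th)])
    bot.movel([*x,z],v=20); f=F(); p=np.array(bot.read_tcp_pos()); n+=1
    if n%6==0: print(n,x.round(1),f.round(1),p.round(2))
    if p[2]<zs-0.45 or f[:2]@f[:2]>64: hit=True; print("HIT",n,x.round(2),f.round(1),p.round(2)); break
    z=np.clip(z+0.04*(f[2]-6),130.2,131.3); th+=1.6/r
x=np.array(bot.read_tcp_pos())[:2]; zc=z
if hit:
    for k in range(45):
        zc=max(zc-1.0 if k<6 else zc-2.0,103.3); bot.movel([*x,zc],v=25); f=F(); p=np.array(bot.read_tcp_pos())
        print(k,np.round(zc,1),x.round(2),f.round(1),p.round(2))
        if f[2]>12 and p[2]>105: zc=p[2]-0.6
        if np.hypot(*f[:2])>1.5: x=x+np.clip(0.06*f[:2],-.5,.5)
        if zc<=103.3 or f[2]>18: break
print(bot.read_time_s())
E
python3 spiral.py
```

```text
HIT 5 [ 601.59 -259.53] [ 1.8  0.5 -0. ] [ 600.5  -258.22  129.5 ]
0 130.0 [ 600.5  -258.22] [ 2.6 -0.  -0.5] [ 600.15 -257.67  129.17]
1 129.0 [ 600.65 -258.22] [ 1.6  0.  -0.6] [ 600.27 -257.93  128.6 ]
2 128.0 [ 600.74 -258.22] [ 0.3  1.3 -0.3] [ 600.42 -258.07  127.78]
3 127.0 [ 600.74 -258.22] [ 0.7  0.1 -0.5] [ 600.48 -258.2   126.83]
4 126.0 [ 600.74 -258.22] [-0.3  0.6 -0.3] [ 600.58 -258.23  125.84]
5 125.0 [ 600.74 -258.22] [ 0.7  1.1 -0.1] [ 600.62 -258.22  124.85]
6 123.0 [ 600.74 -258.22] [ 0.   0.3 -0.3] [ 600.63 -258.17  122.78]
7 121.0 [ 600.74 -258.22] [ 0.8  0.2 -0.3] [ 600.62 -258.19  120.78]
8 119.0 [ 600.74 -258.22] [0.5 1.6 0.8] [ 600.64 -258.19  118.81]
9 117.0 [ 600.77 -258.12] [ 1.3  1.  -0.1] [ 600.66 -258.12  116.77]
10 115.0 [ 600.85 -258.06] [ 1.  -0.2  0.6] [ 600.71 -258.08  114.77]
11 113.0 [ 600.85 -258.06] [0.4 1.  0.2] [ 600.69 -258.07  112.78]
12 111.0 [ 600.85 -258.06] [ 0.1  0.4 -0.8] [ 600.74 -258.03  110.81]
13 109.0 [ 600.85 -258.06] [-0.3 -0.4 -0.3] [ 600.72 -258.03  108.79]
14 107.0 [ 600.85 -258.06] [0.5 1.  0.3] [ 600.73 -258.06  106.8 ]
15 105.0 [ 600.85 -258.06] [0.4 0.1 0.9] [ 600.74 -258.03  104.81]
16 103.3 [ 600.85 -258.06] [0.1 0.2 2.7] [ 601.24 -258.18  103.84]
17.625
```

The spindle dropped in at (600.8,-258.1) and reached the bottom at TCP z 103.84, which matches the predicted home height. That is 4.5 mm from the stand axis, so it is plausible. Next I'll release it, back off and check it in the cameras.

```bash
python3 - <<'E'
from station import bot
from h import *
bot.movel([600.85,-258.06,103.9],v=20); bot.let_go(); bot.dwell(0.25); print(bot.read_wrist_force())
bot.movel([600.85,-258.06,215],v=200)
bot.movel([427,-327.5,150],R(84),v=250); print(bot.read_time_s())
for n in("side","top"):
    d=bot.get_image(n); np.savez(f"pics/{n}2.npz",**d); W=cloud(d)
    for lo,hi in((105,120),(120,132),(132,150),(105,150)):
        m=(np.hypot(W[...,0]-601,W[...,1]+258)<25)&(W[...,2]>lo)&(W[...,2]<hi); p=W[m]
        if len(p): print(n,lo,len(p),p.mean(0).round(1),p[:,2].max().round(1))
    if n=="side": a=cv2.resize(d["pixels"][110:260,150:350,::-1],(800,600))
cv2.imwrite("pics/s3.png",a)
E
```

```text
[ 0.03059142  0.36804192 -0.10274974]
20.5
side 105 52 [ 598.7 -255.   112.5] 119.9
side 120 43 [ 598.5 -255.1  125.8] 131.1
side 132 57 [ 600.  -256.   138.3] 144.6
side 105 152 [ 599.1 -255.4  125.9] 144.6
top 105 14 [ 596.5 -258.9  111.9] 119.6
top 120 15 [ 597.  -258.7  125.4] 130.7
top 132 32 [ 599.3 -257.7  139. ] 143.8
top 105 61 [ 598.1 -258.3  129.5] 143.8
```

View pics/s3.png

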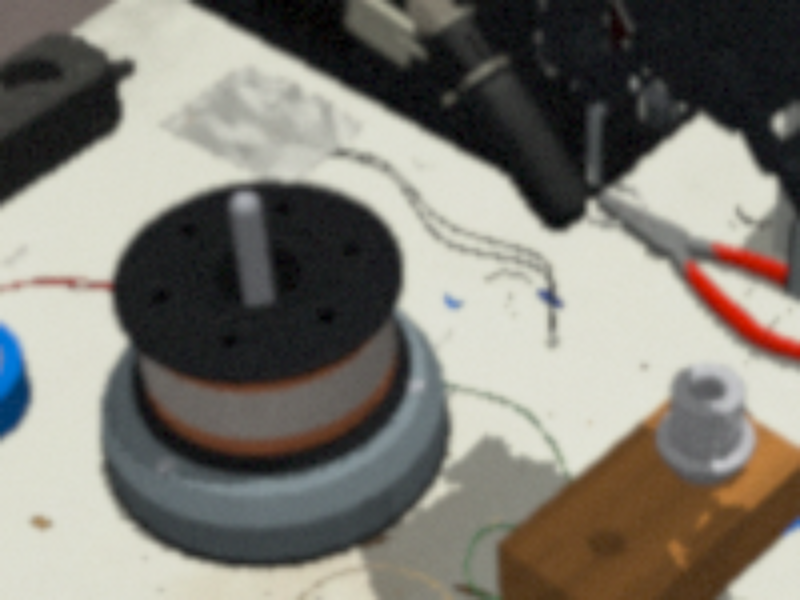

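The spindle stands free in the bore, with its top at crop (245,200), and the cone waits at (708,420). Next I'll check the lean by projection and double-pinch the cone.

```bash
python3 - <<'E'
from station import bot
from h import *
for n in("side","top"):
    d=dict(np.load(f"pics/{n}2.npz")); print(n,proj(d,[[600.85,-258.06,z] for z in(97,119,136)]).round(1).tolist())
    W=cloud(d)
    m=(np.hypot(W[...,0]-601,W[...,1]+258)<25)&(W[...,2]>103)&(W[...,2]<150)
    v,u=np.nonzero(m); zz=W[...,2][m]
    for lo,hi in((103,115),(112,126),(130,150)):
        k=(zz>lo)&(zz<hi); print(lo,u[k].mean().round(1),v[k].mean().round(1),proj(d,[[600.85,-258.06,zz[k].mean()]]).round(1))
G=[427,-327.5]
bot.movel([*G,54],R(84),v=150); f0=bot.read_wrist_force(); bot.grab(25); print(bot.read_width(),f0,bot.read_wrist_force())
bot.let_go(); bot.movel([*G,54],R(-6),v=150); bot.grab(60); print(bot.read_width(),bot.read_wrist_force(),bot.read_time_s())
bot.movel([*G,58],v=40); print(bot.read_wrist_force())
bot.movel([*G,195],v=200); bot.dwell(.1); print(bot.read_width(),bot.read_wrist_force(),bot.read_time_s(),bot.read_tcp_pos())
d=bot.get_image("side"); np.savez("pics/side3.npz",**d); cv2.imwrite("pics/s4.png",cv2.resize(d["pixels"][90:240,250:400,::-1],(600,600)))
W=cloud(d); m=(np.hypot(W[...,0]-G[0],W[...,1]-G[1])<25)&(W[...,2]>160)&(W[...,2]<196); p=W[m]; print(p.mean(0),p[:,2].min())
E
```

```text
side [[214.0, 180.1], [212.4, 170.1], [211.2, 162.0]]
103 213.1 176.2 [[213.1 174.7]]
112 212.0 171.7 [[212.4 170. ]]
130 210.6 162.3 [[211.1 161.3]]
top [[264.6, 139.4], [264.3, 135.7], [264.0, 132.7]]
103 264.7 139.6 [[264.4 137.6]]
112 264.8 137.7 [[264.3 135.6]]
130 263.9 133.1 [[264.  132.2]]
0.33334844961790555 [ 0.34742062 -0.2235902   0.2815027 ] [-0.53068033 -0.02092417  3.01389384]
0.3254781241194567 [-0.91730466 -2.56934142  0.75344483] 24.8083
[-0.49400488 -0.01847482 -1.74028556]
0.3233424455501156 [-0.15783787  0.04410242 -1.07386811] 25.9917 [ 426.05694087 -326.68922219  193.33652366]
[ 417.61097869 -317.68121792  187.44468218] 166.31202071492447
```

View pics/s4.png

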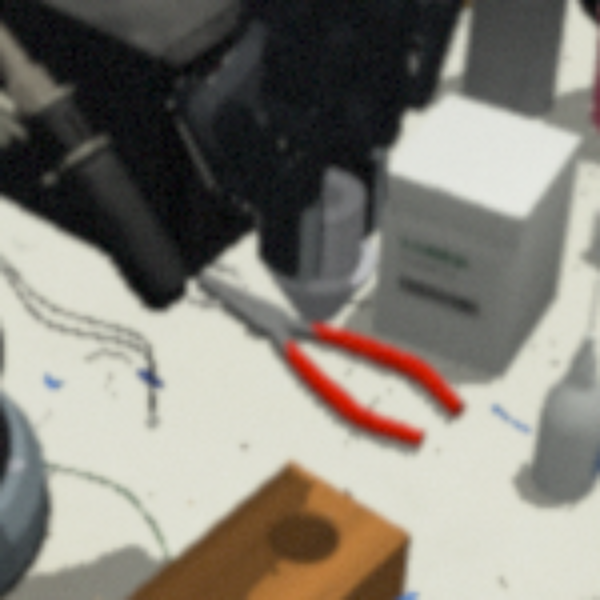

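The cone hangs nose down and upright in the fingers at (325,260), and its hole in the block at (305,540) is empty. The spindle's projection matches upright within about 1 px. Now I'll bring the cone over the spindle with force-watched steps.

```bash
cat > cone.py <<'E'
from station import bot
from h import *
F=lambda:np.array(bot.read_wrist_force())
x=np.array([600.85,-258.06]); bot.movel([*x,195],v=250); bot.dwell(.3)
b=[]
for _ in range(5): b.append(F()); bot.dwell(.02)
b=np.mean(b,0); print("base",b,bot.read_time_s(),bot.read_tcp_pos())
bot.movel([*x,172],v=80); z=172.; st=0
while z>101.5:
    z-=1.2 if (z>162 or z<119) else 5; bot.movel([*x,z],v=20); f=F()-b; p=np.array(bot.read_tcp_pos())
    print(round(z,1),x.round(2),f.round(1),p.round(2))
    if p[2]>108 and f[2]>8: print("BLOCKED"); break
    if f[2]>18: print("SEATED?"); break
    if np.hypot(*f[:2])>1.5 and z>119: x=x+np.clip(.08*f[:2],-.4,.4)
    if bot.read_time_s()>58: break
print(bot.read_time_s())
E
python3 cone.py
```

```text
base [-0.1377968  -0.1255139  -1.23046143] 27.325 [ 600.39570247 -258.574549    195.29524014]
170.8 [ 600.85 -258.06] [ 0.9 -0.2 -0.2] [ 601.09 -258.15  171.17]
169.6 [ 600.85 -258.06] [ 1.  -0.1 -0.3] [ 600.84 -258.05  169.63]
168.4 [ 600.85 -258.06] [ 1.2 -0.3 -0.2] [ 600.78 -258.02  168.28]
167.2 [ 600.85 -258.06] [0.8 0.7 0.5] [ 600.76 -258.04  167.09]
166.0 [ 600.85 -258.06] [ 0.3 -0.   0.3] [ 600.77 -258.01  165.87]
164.8 [ 600.85 -258.06] [0.4 0.5 0.1] [ 600.77 -258.04  164.68]
163.6 [ 600.85 -258.06] [ 0.5  0.8 -0.1] [ 600.59 -257.95  163.25]
162.4 [ 600.85 -258.06] [0.1 0.1 0.2] [ 600.89 -258.08  162.4 ]
161.2 [ 600.85 -258.06] [0.4 1.2 2.1] [ 601.16 -258.19  161.61]
156.2 [ 600.85 -258.06] [0.7 0.4 1.6] [ 600.5  -257.88  155.65]
151.2 [ 600.85 -258.06] [-0.1  0.3 -0.2] [ 600.37 -257.86  150.48]
146.2 [ 600.85 -258.06] [0.7 0.8 1.1] [ 600.49 -257.89  145.67]
141.2 [ 600.85 -258.06] [0.4 0.3 0.8] [ 600.49 -257.94  140.7 ]
136.2 [ 600.85 -258.06] [-0.   0.3  0.8] [ 600.52 -257.92  135.69]
131.2 [ 600.85 -258.06] [0.2 0.6 0.6] [ 600.5  -257.87  130.68]
126.2 [ 600.85 -258.06] [
[... 351 characters left out ...]
01.08 -258.22  112.63]
111.4 [ 600.85 -258.06] [ 1.6 -0.5  0.2] [ 601.31 -258.45  111.55]
110.2 [ 600.85 -258.06] [ 2.2 -1.4  4.2] [ 601.34 -258.57  110.49]
109.0 [ 600.85 -258.06] [ 2.  -0.8  4.5] [ 601.21 -258.47  109.37]
107.8 [ 600.85 -258.06] [ 1.1 -1.6  6.3] [ 601.07 -258.42  108.15]
106.6 [ 600.85 -258.06] [ 1.6 -1.2  6.1] [ 600.99 -258.32  106.87]
105.4 [ 600.85 -258.06] [ 1.1 -2.6  6. ] [ 600.86 -258.28  105.54]
104.2 [ 600.85 -258.06] [ 1.6 -2.   7. ] [ 600.77 -258.3   104.3 ]
103.0 [ 600.85 -258.06] [ 1.5 -2.1  7.6] [ 600.82 -258.39  103.21]
101.8 [ 600.85 -258.06] [ 2.5 -2.5  7.4] [ 600.96 -258.74  102.3 ]
100.6 [ 600.85 -258.06] [ 0.2 -1.9 11.2] [ 601.06 -258.83  101.99]
36.8583
```

The cone took the reel along and seats at about TCP z 102. I'll press a little more, release, retreat and verify.

```bash
python3 - <<'E'
from station import bot
from h import *
x=[600.85,-258.06]
for z in(99.8,99.0,98.2):
    bot.movel([*x,z],v=20); f=bot.read_wrist_force(); p=bot.read_tcp_pos(); print(z,np.round(f,1),np.round(p,2))
    if f[2]>18: break
bot.movel([p[0],p[1],p[2]],v=20); bot.let_go(); bot.dwell(.2); print(bot.read_wrist_force())
bot.movel([p[0],p[1],230],v=150); bot.movel([427,-327.5,230],v=250); bot.dwell(.2); print(bot.read_time_s())
ims=[]
for n,rr,cc in(("side",(170,130,270,250),(120,260,150,290)),("top",(230,105,305,190),(90,200,220,330))):
    d=bot.get_image(n); W=cloud(d); b=W[rr[1]:rr[3],rr[0]:rr[2]].reshape(-1,3)
    m=b[abs(b[:,2]-95)<4]; print(n,"reel",np.median(m[:,2]),circ(cv2.convexHull(m[:,:2].astype(np.float32)).reshape(-1,2)))
    m=b[np.hypot(b[:,0]-601,b[:,1]+258)<30]
    for lo,hi in((97,107),(107,126),(126,133),(134,150)):
        q=m[(m[:,2]>lo)&(m[:,2]<hi)]; print(lo,len(q),q.mean(0).round(1)) if len(q) else 0
    h=np.histogram(m[:,2],bins=np.arange(92,148,2)); print(h[0])
    ims.append(cv2.resize(d["pixels"][cc[0]:cc[1],cc[2]:cc[3],::-1],(400,440)))
cv2.imwrite("pics/s5.png",np.hstack(ims))
E
```

```text
99.8 [-2.  -1.4 12.9] [ 601.09 -258.85  101.88]
99.0 [-0.9 -1.4 15.1] [ 601.16 -258.89  101.76]
98.2 [-2.4 -0.9 17.1] [ 601.21 -258.94  101.6 ]
[ 0.48284126  0.65026205 -1.42638968]
40.8417
side reel 97.11874119916905 (array([ 604.57735349, -298.61052679,   92.97800097]), np.float64(13.871498884669336))
97 285 [ 594.5 -251.8  100.8]
107 167 [ 593.8 -250.5  116.5]
126 167 [ 599.1 -254.9  129.8]
134 53 [ 600.  -256.7  140.1]
[  2 112 191  40  48  82  26  19  13  21  14  21  17  15  22  12  21  19
  71  69  11   8   5  11  12  15   2]
top reel 95.1610969093512 (array([ 601.76900048, -257.25466723,   59.38076603]), np.float64(2.7563203377095))
97 38 [ 599.1 -244.5  100.3]
107 24 [ 598.1 -250.9  120.6]
126 88 [ 602.2 -254.4  128.2]
134 30 [ 599.4 -258.8  139.6]
[43 55 15 13 14  5  1  0  1  1  0  4  2  2  1  2 11 42 37  8  1  3  3 10
 10  4  0]
```

View pics/s5.png

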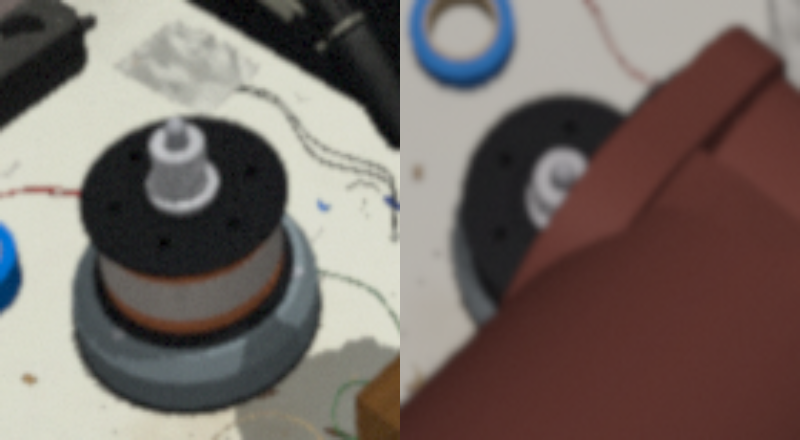

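The side view shows the cone seated in the bore at (183,175), with the spindle tip standing through it at (177,128), and the reel flat and centred on the cone. The top view, partly hidden by the arm, agrees: the cone is at (560,190), mid-flange. The cone's top measures about 129 mm (130 expected), so I'm handing the job in.

```bash
python3 -c "
from station import bot
print(bot.finish_job(),bot.read_time_s())"
```

```text
the job is handed in; nothing more can be done
the job is handed in; nothing more can be done
```

I handed the job in at about 41 s of robot time: the spindle is home in the hidden socket, the cone is seated in the bore and the reel sits flat and centred; no verdict was returned, so this rests on my own camera and force readings.

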